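Pulse the twist grinder: check the hopper, seat it and hold it half turned

ROBOT

A 6-joint arm with a two-finger parallel gripper is mounted at the origin on the work surface. World frame = base frame: x ahead of the robot, y to its left, z up, the work surface at z = 0. Lengths are in mm, angles in rad, forces in N, time in s.
With the tool pointing down it reaches from about 400 to 925 mm from the base axis. Payload 12.5 kg.
Tool frame: the origin (TCP) lies on the mounting face of the last link; the fingertips stand 190 mm ahead of it and the grasp point (between the pads) lies 171 mm ahead of it; x points along the fingers, y is the direction in which the jaws open and shut, and the axes are right-handed (so a half turn about x gives the same grasp; the last joint's range is limited). The gripper opens to 95 mm and grips with 3 to 60 N. Pads are 20 mm wide; open, the fingers measure 119 mm over their backs; the gripper's body (75 mm by 180 mm) begins 59 mm behind the grasp point.
Start: joints at [-1.426, 0.491, 1.559, -0, 1.092, -0.106], TCP at [155.132, -605.441, 404.761] pointing down, gripper open.
Joint ranges: [-3.1, 3.1], [-0.84, 2.19], [0.05, 2.79], [-1.13, 4.28], [0.06, 2.93], [-2.69, 2.69]. Speed limits (rad/s): [2.22, 2.22, 2.79, 3.14, 3.14, 3.14].

INTERFACE

Orientations are given as [roll, pitch, yaw] about the fixed x, y, z axes, in that order (R = Rz(yaw) Ry(pitch) Rx(roll)).
In Python, from cell import env, eyes gives the robot as it stands. The module is installed in compiled form; this text tells all that it offers.
- The arm moves only by the tool jog_arm, never from a script. Its argument "deltas" is one flat list of numbers, 7 for each row, row after row: the shift along the tool's x, y, z in mm, then the turn, a rotation vector about the tool's x, y, z in rad, then the opening, from 0 (shut) to 1 (fully open). A call has 1 to 10 rows; each row shifts and turns the pose as measured when the row begins, along the tool's axes as they then stand; what a row does not reach is not made up. A row lasts 1/8 s, in which the tool goes at most 62.5 mm and 10.7 degrees, less where a joint would pass 70% of its speed; a pose out of reach is approached as far as the arm can. A call is refused whole if a number of a shift passes 62.5 or a number of a turn 0.188, either way. A call with a gripper value outside its range is refused whole. The fingers move at their own pace and stop on an object; the grip force is fixed at half the most. Time passes only in rows, so rows that do not move let the fingers close. It gives the time, the measured TCP pose, the force and the opening at its end, in the units of the state.
- env.state(): the state, without advancing time (a new reading comes with each control period).
- eyes.read_camera(name): name is "side" or "top"; returns a dict with "image" (420x560x3 uint8, red, green, blue), "fovy" (degrees; the focal length in pixels is half the picture's height over the tangent of half this angle, whatever the lens; pixels are square), "cx", "cy" (the principal point, pixels), "world_from_camera" (4x4, takes a point from camera to world coordinates). Camera axes: x right, y up, looking along -z (the intrinsics and any distortion apply to the point x, -y, -z); pixel columns grow to the right and rows downward; lengths in mm; the calibration is good to about 2 mm. A picture is of the moment at which its call begins. There is no depth.
- env.job_done(): hands the job in, once; it reports no verdict.
The state is a dict: "t": time; "joints": joint angles; "qvel": joint speeds; "tau": joint torques, N m; "eef_pos": TCP position; "tcp_rot": TCP orientation; "ft_force": force on the tool from outside, world axes, zero at the start; "moment": the same for the moment, N m; "opening": opening from 0.0 (shut) to 1.0 (fully open).
Only numpy, scipy, OpenCV 4.12 (cv2) and the standard library are available. Lean on these libraries where they do the work, as an engineer would, in place of code of your own. Each camera call takes 0.05 s, during which the arm holds its last target.

TASK

Pick up the grinder's open hopper, tip it over to about 45 degrees for a second so that I can see it is empty, and bring it level again in the air. Then lower it fully home into the grinder's collar with its two lugs through the two notches, and turn it clockwise (seen from above) only half of the way to its lock, about 45 degrees of the 90, well short of the click. Finish while still gripping it and holding it there against the return spring, and leave the other things on the counter where they are.

Things in the scene. Friction and masses are not known exactly. Their poses are not given: they have to be found in the camera images.
- hopper: Loose open-topped white plastic hopper, 85 mm high, about 0.14 kg, standing on its foot. Origin: centre of underside, z up its axis. z 0-15: spigot of radius 18 mm (foot edge chamfered) with a bayonet lug on local +x and on -x; z 15-85: round cup, outer radius 26 mm, wall 3 mm. A half turn about z looks the same.
- hopper_lug (a point): tip of the lug on the hopper's local +x, 26 mm from its axis, 3 mm above its underside; axes as the hopper's. Each lug is 10 mm wide and 6 mm thick (hopper z 0-6). Directly above each lug an upright outer rib (6 mm wide, out to radius 31 mm, z 18-85) shows from above where the lug is.
- hopper_grip (a point): point on the hopper's axis, 60 mm above its underside, level with its two flat grip pads on local +y and -y (22 mm wide, z 30-83, 55 mm apart over their faces). Grip here from above, fingers closing along local y; fingertips about 40 mm above the underside clear the grinder when it is seated.
- grinder: Fixed round black grinder, 124 mm across, 120 mm high, upright. Origin: centre of underside. On top an aluminium lip, 6 mm thick, opening radius 20.5 mm, with two notches on local +x and -x. Chamber below: radius 31 mm, floor at z 102. Seated, the hopper's cup rests on the lip and its underside is at grinder z 105, with 3 mm between lugs and lip.
- collar (a point): Centre of the grinder's opening at the top of the lip, z 120; axes as the grinder's. Lugs in the notches (hopper x along grinder x, either way round), the hopper goes down; then it turns only clockwise from above. It meets the spring at 6 degrees, the sprung click balls at about 54, and clicks past them into its lock at 75 to 90. Let go before the click, it springs most of the way back.
- notch (a point): outer end of the notch on the grinder's local +x, 31 mm from its axis, at the top of the lip. Each notch is 15 mm wide (2.5 mm clearance each side of a lug).
- switch (a joint): Angle in rad of the spring-loaded switch inside the grinder that the lugs push: 0 at rest, growing clockwise to 1.46; about 0.1 less than the hopper's clockwise turn from the notches. Half way is about 0.68; the click balls are met at about 0.85, and past 1.15 counts as clicked. Return spring 0.1 N m per rad.
- cup: bystander: red ceramic cup, 76 mm across, 85 mm high, origin centre of its underside
- coaster: bystander: round wooden coaster, 96 mm across, 9 mm thick, origin centre of its underside
- marker: bystander: whiteboard marker lying along its local x, 118 mm long, 18 mm thick, origin under its middle
- organiser_drawer0_handle (a point): bystander: knob of the shut drawer of the fixed black desk organiser (130 x 170 x 85 mm), 35 mm out from its front
- case: bystander: closed flat plastic pencil case, 85 x 200 x 34 mm, origin centre of its underside

How it is judged (in metres and radians):
On the way, in this order (a step that is already met when the one before it is completed fails the run):
1. the hopper, lifted clear and gripped, is tipped to 45 degrees (within 11) for half a second (height (world z) of hopper above 0.03 m and angle between hopper's own z axis and vertical between 0.59 and 0.98 rad and contact force between the fingers and hopper above 1 N), for 0.5 s.
2. the hopper is brought level again (within 8 degrees) while still held in the air (height (world z) of hopper above 0.03 m and angle between hopper's own z axis and vertical below 0.14 rad and contact force between the fingers and hopper above 1 N), for 0.2 s.
3. the hopper is down in the collar with its lugs through the notches (z of hopper in the frame of grinder below 0.109 m and horizontal distance between hopper and grinder below 0.005 m and angle between hopper's own z axis and vertical below 0.1 rad and angle between the x axis of hopper and the x axis of grinder, either way round below 0.35 rad), for 0.1 s.
At the end, for the whole second after the job is handed in: Fingers grip the hopper (over 2 N); it is seated (underside within 4 mm of its seat height, 5 mm of the axis, upright within 6 degrees), turned clockwise 31 to 58 degrees from the notches, switch at 0.38 to 1.0 rad, and still (contact force between the fingers and hopper above 2 N and z of hopper in the frame of grinder between 0.1 and 0.109 m and horizontal distance between hopper and grinder below 0.005 m and angle between hopper's own z axis and vertical below 0.1 rad and angle between the x axis of hopper and the x axis of grinder, either way round between 0.54 and 1.01 rad and value of joint switch between 0.38 and 1 rad and angular speed of hopper below 0.1 rad/s and linear speed of hopper below 0.02 m/s); the arm keeps its last pose, push and grip.
It fails at once if the hopper is turned well into the click, some 72 degrees (value of joint switch above 1.15 rad).
It fails at once if the hopper is tipped beyond 66 degrees (angle between hopper's own z axis and vertical above 1.15 rad).
It fails at once if the cup, coaster, marker, pencil case or organiser drawer is moved more than 2 cm (distance of any of cup, coaster, marker, case, organiser_drawer0_handle from where it was at the start of the episode above 0.02 m).
It also fails if it takes over 51 s, if anything falls off the work surface, if the arm or the gripper's body presses on something with over 40 N, if the wrist force passes 120 N, or if a joint passes its speed limit or range.

## Working session

There is one attempt and no reset: what is moved stays moved. The work goes in short steps, Python scripts to look and compute and a tool call to move; the robot and the scene stay as the last step left them, time stands still between calls to the robot, and variables do not carry over. Pictures are saved under pics/ and viewed, and the job is handed in when it is done.

Besides the shell and the picture viewer there is one more tool, called after "Emit:" by a JSON object that holds its "op" and its "data". jog_arm: Moves the arm, as the interface text tells. Its arguments: {"type":"object","properties":{"deltas":{"type":"array","items":{"type":"number"}}},"required":["deltas"]}

```bash
mkdir -p pics; python3 - <<'E'
from cell import env, eyes
import cv2, numpy as np
s=env.state(); print(s)
for n in ("side","top"):
    c=eyes.read_camera(n); im=c["image"]
    np.savez(f"cam_{n}.npz",**{k:np.array(v) for k,v in c.items()})
    cv2.imwrite(f"pics/{n}0.png",im[:,:,::-1])
    print(n,[ (k,v) for k,v in c.items() if k!="image"])
E
```

```text
{'t': 0.0, 'joints': array([-1.42559056e+00,  4.91536507e-01,  1.55946639e+00, -2.53342006e-05,
        1.09169368e+00, -1.05590481e-01]), 'qvel': array([-0.00113839,  0.00169611, -0.00010683, -0.00129294, -0.00093186,
       -0.00120594]), 'tau': array([ 1.15646297e-03, -6.12646222e+01, -2.58181983e+01,  6.93325885e-02,
        4.81255667e-02, -8.56090810e-05]), 'eef_pos': array([ 155.129387  , -605.3978409 ,  404.17012198]), 'tcp_rot': array([-1.65603597,  1.56969217,  1.73636462]), 'ft_force': array([-0.84875706,  0.41731707, -0.18397819]), 'moment': array([ 0.012664  , -0.04205164,  0.00487101]), 'opening': 1.0001690069734965}
side [('fovy', 44.97232835608841), ('cx', 273.8330925348455), ('cy', 215.27352106679615), ('world_from_camera', array([[-9.44428618e-01,  1.90177031e-01, -2.68118038e-01,
         2.58433306e+02],
       [-3.27930262e-01, -4.88703897e-01,  8.08474022e-01,
         1.04867766e+03],
       [ 2.27228594e-02,  8.51470022e-01,  5.23910750e-01,
         7.80123205e+02],
       [ 0.00000000e+00,  0.00000000e+00,  0.00000000e+00,
         1.00000000e+00]]))]
top [('fovy', 54.457274641381055), ('cx', 277.1369863219434), ('cy', 212.72762093182928), ('world_from_camera', array([[-1.79761819e-02,  9.97769822e-01, -6.42824938e-02,
         5.24172983e+02],
       [-9.99828840e-01, -1.82202010e-02, -3.21178596e-03,
         2.30007967e+01],
       [-4.37586307e-03,  6.42137556e-02,  9.97926573e-01,
         1.15312521e+03],
       [ 0.00000000e+00,  0.00000000e+00,  0.00000000e+00,
         1.00000000e+00]]))]
```

View pics/side0.png

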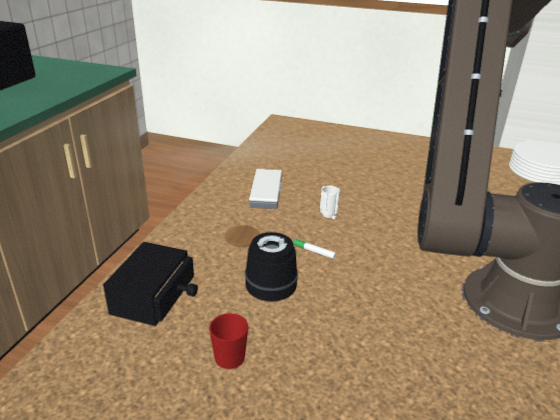

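View pics/top0.png

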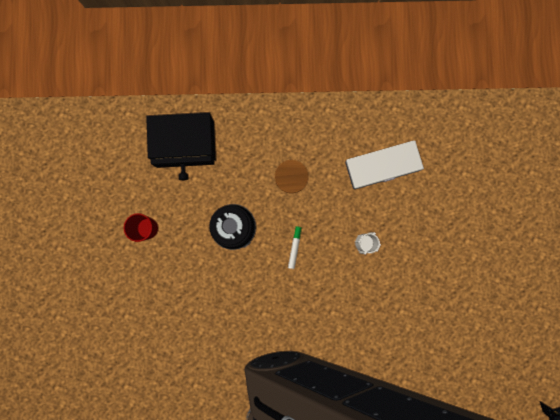

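Side view: hopper at about (330,201), grinder opening at about (271,243). Top view: hopper at about (367,243), grinder opening at about (230,226), marker between them at (295,247). I'll zoom in on both.

```bash
cat > h.py <<'E'
import numpy as np, cv2
def load(n): return dict(np.load(f"cam_{n}.npz"))
def ray(c,u,v):
    f=c["image"].shape[0]/2/np.tan(np.radians(float(c["fovy"]))/2)
    d=np.array([(u-c["cx"])/f,-(v-c["cy"])/f,-1.0]); T=c["world_from_camera"]
    return T[:3,3],T[:3,:3]@d
def onplane(c,u,v,z):
    o,d=ray(c,u,v); return o+d*(z-o[2])/d[2]
def proj(c,p):
    f=c["image"].shape[0]/2/np.tan(np.radians(float(c["fovy"]))/2)
    T=c["world_from_camera"]; q=T[:3,:3].T@(np.asarray(p,float)-T[:3,3])
    return np.array([c["cx"]+f*q[0]/-q[2], c["cy"]-f*q[1]/-q[2]])
def tri(c1,uv1,c2,uv2):
    o1,d1=ray(c1,*uv1);o2,d2=ray(c2,*uv2)
    A=np.stack([d1,-d2],1); s=np.linalg.lstsq(A,o2-o1,rcond=None)[0]
    a=o1+d1*s[0];b=o2+d2*s[1]; return (a+b)/2,np.linalg.norm(a-b)
E
python3 - <<'E'
from h import *
for n,rs in (("top",[(340,215,55),(200,195,60)]),("side",[(300,175,60),(235,220,70)])):
    im=load(n)["image"][:,:,::-1]
    t=[cv2.resize(im[y:y+w,x:x+w],(400,400),interpolation=cv2.INTER_NEAREST) for x,y,w in rs]
    cv2.imwrite(f"pics/z_{n}.png",np.hstack(t))
E
```

```text
(no output)
```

View pics/z_top.png

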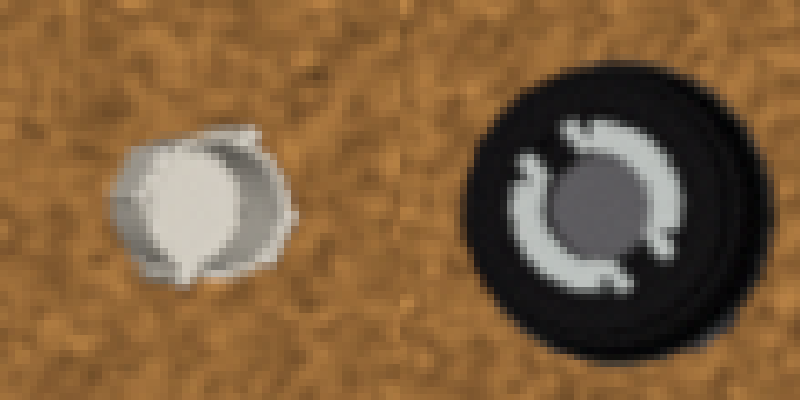

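View pics/z_side.png

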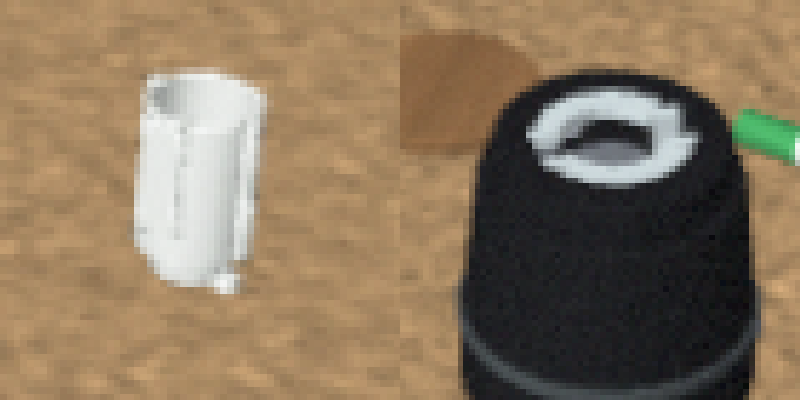

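```bash
python3 - <<'E'
from h import *
T=load("top");S=load("side")
def mask(c,box,lo,satmax):
    x,y,w,h=box; im=c["image"][y:y+h,x:x+w]
    k=8; big=cv2.resize(im,None,fx=k,fy=k,interpolation=cv2.INTER_CUBIC)
    hsv=cv2.cvtColor(big,cv2.COLOR_RGB2HSV)
    return ((hsv[...,2]>lo)&(hsv[...,1]<satmax)).astype(np.uint8),k
def px(box,k,pts): # upsampled index ->orig pixel coords
    return (np.asarray(pts,float)+0.5)/k-0.5+np.array(box[:2])
for n,c,box in (("top",T,(205,200,50,50)),("side",S,(245,228,55,40))):
    m,k=mask(c,box,140,70)
    cv2.imwrite(f"pics/m_{n}.png",m*255)
    n_,lab,st,ce=cv2.connectedComponentsWithStats(m)
    print(n,[(s[4],ce[i]) for i,s in enumerate(st) if s[4]>200])
    for z in (115,120,125):
        cs,_=cv2.findContours(m,cv2.RETR_EXTERNAL,cv2.CHAIN_APPROX_NONE)
        P=np.vstack([q[:,0] for q in cs if cv2.contourArea(q)>500])
        hull=cv2.convexHull(P)[:,0]
        W=np.array([onplane(c,*p,z)[:2] for p in px(box,k,hull)])
        (a,b),r=cv2.minEnclosingCircle(W.astype(np.float32))
        el=cv2.fitEllipse(W.astype(np.float32))
        A=np.c_[2*W,np.ones(len(W))];s=np.linalg.lstsq(A,(W**2).sum(1),rcond=None)[0]
        print(n,z,"encl",a,b,r,"ls",s[:2],np.sqrt(s[2]+s[0]**2+s[1]**2),"ell",el)
E
python3 - <<'E'
from h import *
T=load("top")
im=cv2.resize(T["image"][200:250,205:255],(600,600),interpolation=cv2.INTER_CUBIC)
cv2.imwrite("pics/zc.png",im[:,:,::-1])
E
```

```text
top [(np.int32(145901), array([199.90791701, 198.82573115])), (np.int32(7113), array([245.56361591, 168.16504991])), (np.int32(6986), array([144.07973089, 245.48654452]))]
top 115 encl 560.8968505859375 149.61805725097656 33.488426208496094 ls [560.90703058 149.5904833 ] 32.377777491915246 ell ((560.9454956054688, 149.67422485351562), (63.3530158996582, 66.60270690917969), 128.62924194335938)
top 120 encl 560.719970703125 149.00820922851562 33.32713317871094 ls [560.73010565 148.98077993] 32.221833983327045 ell ((560.7683715820312, 149.06411743164062), (63.04789352416992, 66.28192138671875), 128.629150390625)
top 125 encl 560.5430908203125 148.39837646484375 33.16584777832031 ls [560.55318071 148.37107657] 32.06589047473749 ell ((560.5912475585938, 148.4540252685547), (62.74275207519531, 65.96115112304688), 128.62921142578125)
side [(np.int32(124414), array([219.74767309, 163.92724291])), (np.int32(16386), array([217.61949225, 125.88526791]))]
side 115 encl 563.390869140625 140.0826416015625 33.9361457824707 ls [563.41139839 140.17004601] 33.19705535717132 ell ((563.3833618164062, 140.1507110595703), (65.71862030029297, 67.4322738647461), 139.22381591796875)
side 120 encl 561.0983276367188 146.9128875732422 33.68107604980469 ls [561.11875478 146.99966499] 32.94749967265334 ell ((561.0909423828125, 146.98046875), (65.22459411621094, 66.92535400390625), 139.22348022460938)
side 125 encl 558.805908203125 153.7432403564453 33.42586898803711 ls [558.82611118 153.82928396] 32.697943988131854 ell ((558.7985229492188, 153.81024169921875), (64.73054504394531, 66.4184341430664), 139.22386169433594)
```

```bash
python3 - <<'E'
import cv2,numpy as np
a=cv2.imread("pics/m_top.png");b=cv2.imread("pics/m_side.png")
h=max(a.shape[0],b.shape[0])
f=lambda i:cv2.copyMakeBorder(i,0,h-i.shape[0],0,4,cv2.BORDER_CONSTANT,value=(90,0,0))
cv2.imwrite("pics/mm.png",cv2.resize(np.hstack([f(a),f(b)]),(780,370)))
E
```

```text
(no output)
```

View pics/mm.png

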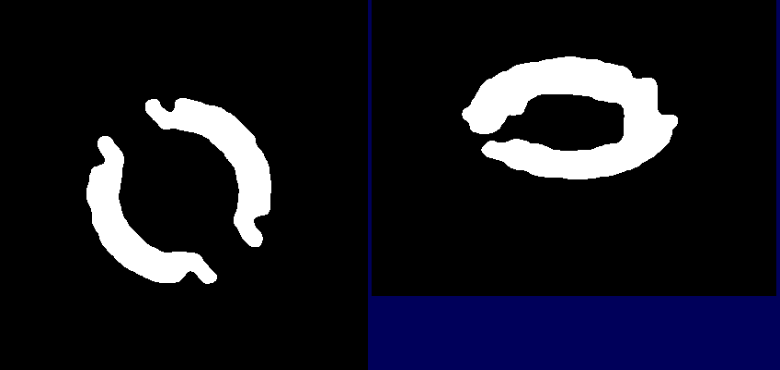

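Both views put the lip at about z 121, with its centre at about (561,149). The notch gaps in the top mask lie at upper-left and lower-right. Next: the notch direction, then the hopper.

```bash
python3 - <<'E'
from h import *
T=load("top");S=load("side")
k=8
f=lambda p,b:(np.asarray(p)+.5)/k-.5+b
b=np.array([205,200])
a1=onplane(T,*f((245.56,168.17),b),120);a2=onplane(T,*f((144.08,245.49),b),120)
d=a1-a2; print("arc centroids",a1,a2,"mid",(a1+a2)/2,"notch dir deg",np.degrees(np.arctan2(d[1],d[0]))+90)
# gap centres by polar histogram
im=cv2.resize(T["image"][200:250,205:255],None,fx=8,fy=8,interpolation=cv2.INTER_CUBIC).astype(float).mean(2)
C=np.array([560.8,149.0])
ang=np.radians(np.arange(0,360,4));
for r in (24,26,28):
    v=[]
    for t in ang:
        p=proj(T,[C[0]+r*np.cos(t),C[1]+r*np.sin(t),120]); q=(p-b+.5)*k-.5
        v.append(cv2.getRectSubPix(im.astype(np.float32),(1,1),(float(q[0]),float(q[1])))[0,0])
    v=np.array(v);g=v<120
    lo=np.degrees(ang[g]); print(r,lo)
# hopper crops
for n,c,x,y,w in (("top",T,347,223,42),("side",S,312,180,42)):
    cv2.imwrite(f"pics/hz_{n}.png",cv2.resize(c["image"][y:y+w,x:x+w,::-1],(588,588),interpolation=cv2.INTER_CUBIC))
E
```

```text
arc centroids [572.70990837 132.82080697 120.        ] [548.81027148 165.21744637 120.        ] mid [560.76008993 149.01912667 120.        ] notch dir deg 36.41692445680932
24 [ 20.  24.  28.  32.  36.  40.  44.  48.  52. 200. 204. 208. 212. 216.
 220. 224. 228. 232.]
26 [ 24.  28.  32.  36.  40.  44.  48.  52. 204. 208. 212. 216. 220. 224.
 228. 232.]
28 [ 24.  28.  32.  36.  40.  44.  48. 204. 208. 212. 216. 220. 224. 228.]
```

View pics/hz_top.png

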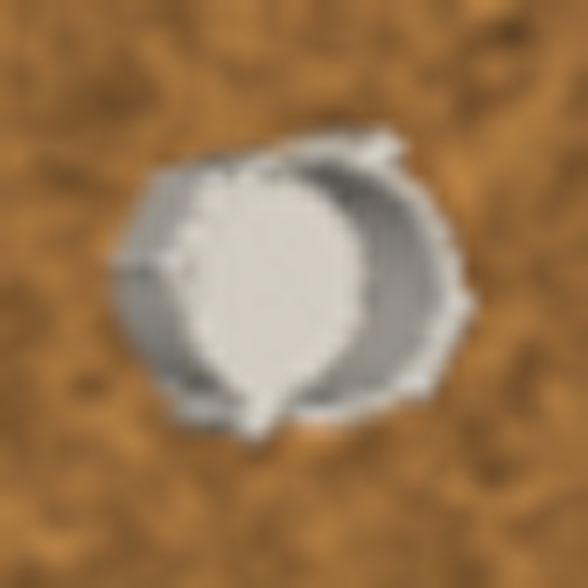

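View pics/hz_side.png

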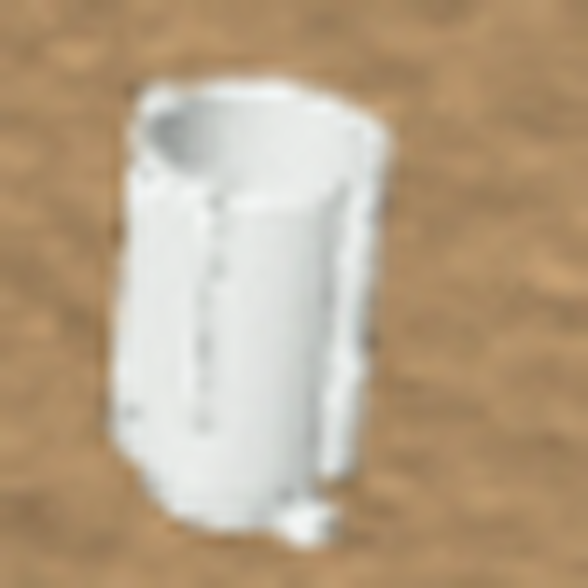

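Top crop: rib tips at about (395,145) and (252,428), pad corners at (470,305) and (422,395). Side crop: near rib top at about (385,135), lug at (305,525).

```bash
python3 - <<'E'
from h import *
T=load("top");S=load("side")
f=lambda p,b:(np.asarray(p)+.5)/14-.5+b
bt=np.array([347,223]);bs=np.array([312,180])
P=lambda q,z:onplane(T,*f(q,bt),z)
for z in (85,):
    r1=P((395,145),z);r2=P((252,428),z);p1=P((470,305),z);p2=P((422,395),z)
    d=r1-r2;e=p1-p2
    print(z,r1,r2,"mid",(r1+r2)/2,"len",np.linalg.norm(d),"x dir",np.degrees(np.arctan2(d[1],d[0])))
    print(p1,p2,"len",np.linalg.norm(e),"dir",np.degrees(np.arctan2(e[1],e[0])),(p1+p2)/2-(r1+r2)/2)
print("rib tri",tri(T,f((252,428),bt),S,f((385,140),bs)))
C=(r1+r2)/2
th=np.arctan2(d[1],d[0])
vis={"top":T,"side":S}
for n,c in vis.items():
    b=bt if n=="top" else bs
    im=cv2.resize(c["image"][b[1]:b[1]+42,b[0]:b[0]+42,::-1],(588,588),interpolation=cv2.INTER_CUBIC)
    def dr(pts,col):
        q=[((proj(c,p)-b+.5)*14-.5) for p in pts]
        cv2.polylines(im,[np.int32(q)],False,col,1)
    ts=np.linspace(0,2*np.pi,60)
    dr([[C[0]+26*np.cos(t),C[1]+26*np.sin(t),85] for t in ts],(0,0,255))
    dr([[C[0]+18*np.cos(t),C[1]+18*np.sin(t),0] for t in ts],(255,0,0))
    u=np.array([np.cos(th),np.sin(th)])
    dr([[*(C[:2]+u*31),85],[*(C[:2]-u*31),85]],(0,255,0))
    v=np.array([-u[1],u[0]])
    for s in (1,-1): dr([[*(C[:2]+s*v*27.5+u*11),85],[*(C[:2]+s*v*27.5-u*11),85],[*(C[:2]+s*v*27.5-u*11),30]],(255,0,255))
    dr([[*(C[:2]-u*26),3],[*(C[:2]-u*18),3]],(0,255,255))
    cv2.imwrite(f"pics/ov_{n}.png",im)
E
python3 -c "
import cv2,numpy as np
cv2.imwrite('pics/ov.png',cv2.resize(np.hstack([cv2.imread('pics/ov_top.png'),cv2.imread('pics/ov_side.png')]),(800,400)))"
```

```text
85 [ 535.55861656 -227.50072079   85.        ] [ 483.48855766 -199.18670142   85.        ] mid [ 509.52358711 -213.3437111    85.        ] len 59.27035285150384 x dir -28.53592202425223
[ 505.56107529 -240.45748184   85.        ] [ 489.03527989 -230.9695426    85.        ] len 19.055784018934485 dir -29.86138530406445 [-12.22540952 -22.36980111   0.        ]
rib tri (array([ 482.49292061, -196.39685351,  100.24435849]), np.float64(3.231986170299914))
```

View pics/ov.png

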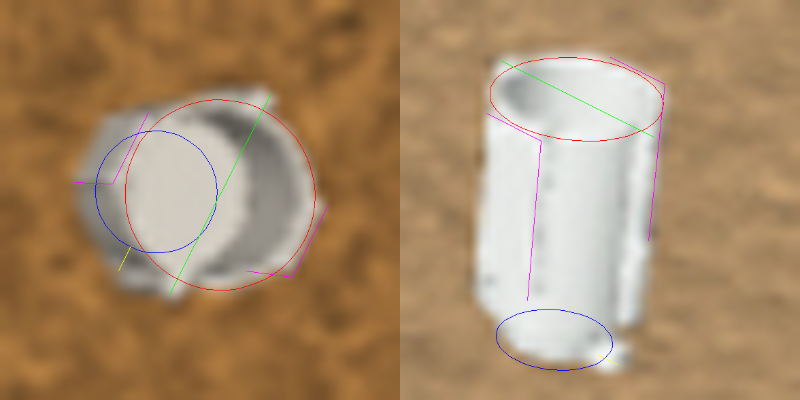

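```bash
cat >> h.py <<'E'
from scipy.spatial.transform import Rotation as Ro
def tgt(yaw_y):  # tool down, tool y at heading yaw_y (deg)
    a=np.radians(yaw_y); x=np.array([0,0,-1.]);y=np.array([np.cos(a),np.sin(a),0]);z=np.cross(x,y)
    return Ro.from_matrix(np.stack([x,y,z],1))
def pose(s): return np.array(s["eef_pos"]),Ro.from_euler("xyz",s["tcp_rot"])
def delta(s,p,R):
    p0,R0=pose(s); return R0.inv().apply(np.asarray(p,float)-p0),(R0.inv()*R).as_rotvec()
def show(s):
    p,R=pose(s);M=R.as_matrix()
    print("t",round(s["t"],2),"p",p.round(1),"x",M[:,0].round(3),"yhead",np.degrees(np.arctan2(M[1,1],M[0,1])).round(2),"F",np.round(s["ft_force"],1),"M",np.round(s["moment"],2),"op",round(s["opening"],3),"j",np.round(s["joints"],3))
E
python3 - <<'E'
from h import *
from cell import env
T=load("top");S=load("side")
b=np.array([312,180]); sc=(np.array([262,144])+.5)/14-.5+b
print("rim centre two views",tri(T,proj(T,[509.5,-213.3,85]),S,sc))
s=env.state();show(s)
for h in (61,-119):
    print(h,delta(s,[509.5,-213.3,331],tgt(h)))
E
```

```text
rim centre two views (array([ 509.25951169, -213.29048432,   85.31862077]), np.float64(0.5036107169612053))
t 0.1 p [ 155.1 -605.4  404.2] x [-0.     0.001 -1.   ] yhead -75.63 F [-0.5 -0.4 -0.9] M [ 0.03 -0.01 -0.  ] op 1.003 j [-1.426  0.491  1.559  0.     1.092 -0.106]
61 (array([  73.58016537, -291.82307163, -440.58115943]), array([-2.38463862e+00, -1.21895624e-03,  2.93349167e-04]))
-119 (array([  73.58016537, -291.82307163, -440.58115943]), array([7.56953739e-01, 2.34171014e-04, 9.73052763e-04]))
```

Two views give a rim height of 85 mm with 0.5 mm disagreement. Heading = j1 − j6, so a jaw heading of −119° keeps j6 in range throughout. I'll rotate first.

Emit:
{"op": "jog_arm", "data": {"deltas": [0,0,0,0.15,0,0,1,0,0,0,0.15,0,0,1,0,0,0,0.15,0,0,1,0,0,0,0.15,0,0,1,0,0,0,0.15,0,0,1]}}

```text
t: 0.72
eef_pos: [155.1, -605.3, 402.3]
tcp_rot: [-0.899, 1.566, 1.721]
ft_force: [0.9, 0.4, 0.1]
opening: 0.998
```

```bash
python3 - <<'E'
from h import *
from cell import env
s=env.state();show(s)
print(delta(s,[509.5,-213.3,331],tgt(-119)))
E
```

```text
t 0.72 p [ 155.1 -605.3  402.3] x [-0.001  0.005 -1.   ] yhead -119.92 F [0.9 0.4 0.1] M [0.03 0.01 0.02] op 0.998 j [-1.426  0.494  1.561 -0.     1.092  0.667]
(array([  72.92910143, -516.23773514, -111.8289265 ]), array([-0.0160989 ,  0.00301934,  0.00385685]))
```

Emit:
{"op": "jog_arm", "data": {"deltas": [7,-52,-11,0,0,0,1,7,-52,-11,0,0,0,1,7,-52,-11,0,0,0,1,7,-52,-11,0,0,0,1,7,-52,-11,0,0,0,1,7,-52,-11,0,0,0,1,7,-52,-11,0,0,0,1,7,-52,-11,0,0,0,1,7,-52,-11,0,0,0,1,7,-50,-11,0,0,0,1]}}

```text
t: 1.98
eef_pos: [518.4, -202.1, 329.9]
tcp_rot: [-0.737, 1.564, 1.873]
ft_force: [1.0, -1.1, 0.1]
opening: 0.996
```

```bash
python3 - <<'E'
from h import *
from cell import env
s=env.state();show(s)
print(delta(s,[509.5,-213.3,331],tgt(-119)))
E
```

```text
t 1.98 p [ 518.4 -202.1  329.9] x [-0.002  0.006 -1.   ] yhead -120.44 F [ 1.  -1.1  0.1] M [ 0.05  0.04 -0.04] op 0.996 j [-0.491  0.484  1.81   0.006  0.852  1.607]
(array([-1.16078816, 14.16475624,  2.04807518]), array([-0.02505863,  0.0048861 ,  0.00455146]))
```

Emit:
{"op": "jog_arm", "data": {"deltas": [0,14,2,-0.025,0.005,0.005,1,0,0,0,0,0,0,1,0,0,0,0,0,0,1]}}

```text
t: 2.35
eef_pos: [511.5, -210.0, 328.6]
tcp_rot: [0.042, 1.569, 2.682]
ft_force: [-0.2, 0.4, 0.9]
opening: 1.001
```

```bash
cat > snap.py <<'E'
from h import *
from cell import env,eyes
import sys
tag=sys.argv[1]
for n in ("side","top"):
    c=eyes.read_camera(n); np.savez(f"cam_{n}.npz",**{k:np.array(v) for k,v in c.items()})
    cv2.imwrite(f"pics/{tag}_{n}.png",c["image"][:,:,::-1])
E
python3 snap.py a; python3 - <<'E'
from h import *
from cell import env
s=env.state();show(s)
print(delta(s,[509.5,-213.3,231],tgt(-119)))
T=load("top")["image"];S=load("side")["image"]
a=cv2.resize(T[180:300,310:430],(400,400));b=cv2.resize(S[100:250,260:410],(400,400))
cv2.imwrite("pics/a.png",np.hstack([a,b])[:,:,::-1])
E
```

```text
t 2.45 p [ 511.5 -210.2  328.7] x [-0.002  0.001 -1.   ] yhead -118.72 F [ 0.  -0.6 -0. ] M [0.07 0.1  0.01] op 1.002 j [-0.509  0.482  1.82  -0.     0.842  1.563]
(array([9.76536862e+01, 3.63121661e+00, 6.30992728e-02]), array([ 0.00480007,  0.00168352, -0.00013749]))
```

View pics/a.png

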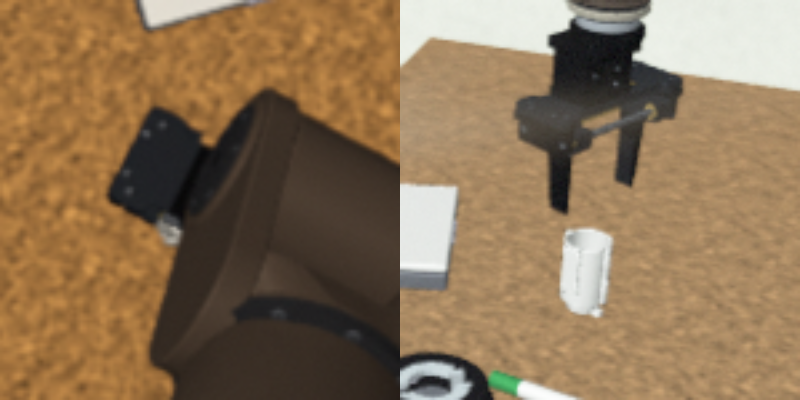

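Side view: open jaws straddle the hopper. The top view is mostly hidden by the arm. Now descend.

Emit:
{"op": "jog_arm", "data": {"deltas": [0,4,0,0.005,0,0,1,20,0,0,0,0,0,1,20,0,0,0,0,0,1,0,0,0,0,0,0,1]}}

```text
t: 2.95
eef_pos: [508.7, -215.4, 288.6]
tcp_rot: [0.727, 1.571, -2.925]
ft_force: [0.2, 0.2, 0.6]
opening: 0.998
```

```bash
python3 snap.py b; python3 - <<'E'
from h import *
from cell import env
s=env.state();show(s)
print(delta(s,[509.5,-213.3,231],tgt(-119)))
S=load("side")
p,R=pose(s)
b=np.array([295,130]);im=cv2.resize(S["image"][b[1]:b[1]+100,b[0]:b[0]+80,::-1],(640,800),interpolation=cv2.INTER_CUBIC)
f=lambda P:tuple(int(v) for v in (proj(S,P)-b+.5)*8-.5)
# finger tip inner edges, pads 20 wide, opening 95
for sy in (1,-1):
    for sz in (10,-10):
        cv2.line(im,f(p+R.apply([190,sy*47.5,sz])),f(p+R.apply([150,sy*47.5,sz])),(0,0,255),1)
    cv2.line(im,f(p+R.apply([190,sy*47.5,10])),f(p+R.apply([190,sy*47.5,-10])),(0,0,255),1)
cv2.imwrite("pics/b.png",im[:600])
E
```

```text
t 3.05 p [ 509.  -215.5  289.9] x [ 0.002 -0.001 -1.   ] yhead -119.22 F [-0.6 -1.1  0.5] M [ 0.11 -0.02  0.01] op 0.999 j [-0.52   0.536  1.854 -0.     0.749  1.561]
(array([58.90545569, -2.12169127,  0.80573175]), array([-0.00383083, -0.00236979, -0.00013538]))
```

View pics/b.png

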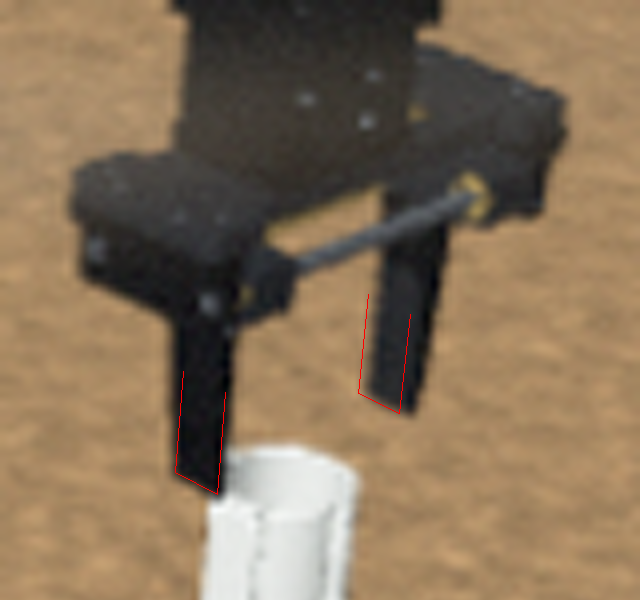

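```bash
python3 - <<'E'
from h import *
from cell import env
s=env.state()
S=load("side")
p,R=pose(s)
b=np.array([295,130]);im=cv2.resize(S["image"][b[1]:b[1]+75,b[0]:b[0]+80,::-1],(640,600),interpolation=cv2.INTER_CUBIC)
f=lambda P:tuple(int(v) for v in (proj(S,P)-b+.5)*8-.5)
for sy in (1,-1):
  for w,col in ((47.5,(0,0,255)),(59.5,(0,255,255))):
    q=[f(p+R.apply([a,sy*w,z])) for a,z in ((150,10),(190,10),(190,-10),(150,-10))]
    cv2.polylines(im,[np.array(q)],False,col,1)
cv2.imwrite("pics/b2.png",im)
E
```

```text
(no output)
```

View pics/b2.png

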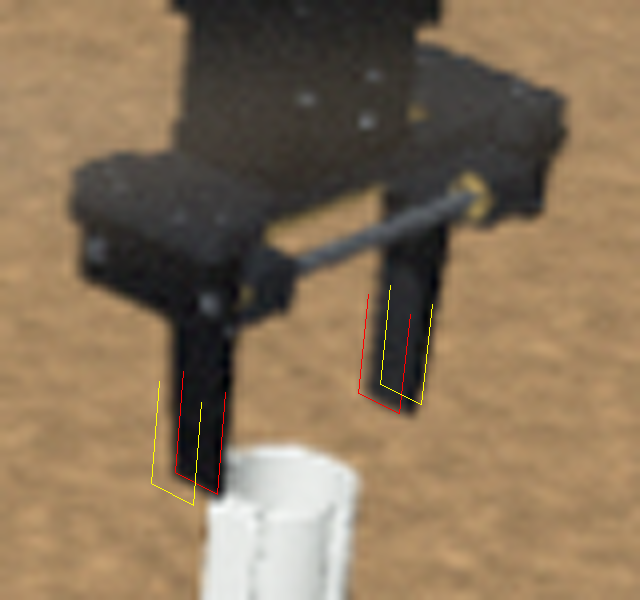

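Overlay and image agree to about 1 px (2 mm), so the jaws straddle the hopper. Descend to grip height and close.

Emit:
{"op": "jog_arm", "data": {"deltas": [20,-2,1,0,0,0,1,20,0,0,0,0,0,1,16,0,0,0,0,0,1,0,0,0,0,0,0,1]}}

```text
t: 3.55
eef_pos: [510.0, -214.1, 236.0]
tcp_rot: [3.127, 1.562, -0.526]
ft_force: [-1.0, -0.6, 0.3]
opening: 1.001
```

```bash
python3 - <<'E'
from h import *
from cell import env
s=env.state();show(s)
print(delta(s,[509.5,-213.3,231],tgt(-119)))
E
```

```text
t 3.55 p [ 510.  -214.1  236. ] x [ 0.007 -0.004 -1.   ] yhead -119.27 F [-1.  -0.6  0.3] M [ 0.04 -0.03 -0.01] op 1.001 j [-0.517  0.619  1.89  -0.     0.624  1.565]
(array([ 4.95615983, -0.45179068,  0.88707348]), array([-0.00466871, -0.00835184, -0.00014463]))
```

Emit:
{"op": "jog_arm", "data": {"deltas": [5,0,1,-0.004,-0.008,0,1,0,0,0,0,0,0,1,0,0,0,0,0,0,0.5,0,0,0,0,0,0,0.3,0,0,0,0,0,0,0.3,0,0,0,0,0,0,0.3,0,0,0,0,0,0,0.3]}}

```text
t: 4.42
eef_pos: [509.5, -213.8, 232.7]
tcp_rot: [3.087, 1.568, -0.562]
ft_force: [0.1, 0.9, -1.2]
opening: 0.583
```

```bash
python3 snap.py c; python3 - <<'E'
from h import *
from cell import env
s=env.state();show(s)
print(delta(s,[509.5,-213.3,231],tgt(-119)))
S=load("side")
b=np.array([295,150]);im=cv2.resize(S["image"][b[1]:b[1]+75,b[0]:b[0]+80,::-1],(640,600),interpolation=cv2.INTER_CUBIC)
cv2.imwrite("pics/c.png",im)
E
```

```text
t 4.53 p [ 509.5 -213.8  232.7] x [ 0.002 -0.002 -1.   ] yhead -119.02 F [ 0.5 -0.4 -0.3] M [0.1  0.03 0.03] op 0.582 j [-0.517  0.624  1.893 -0.     0.622  1.561]
(array([ 1.68931362, -0.4579356 ,  0.27726517]), array([-0.00037039, -0.00280628, -0.00017319]))
```

View pics/c.png

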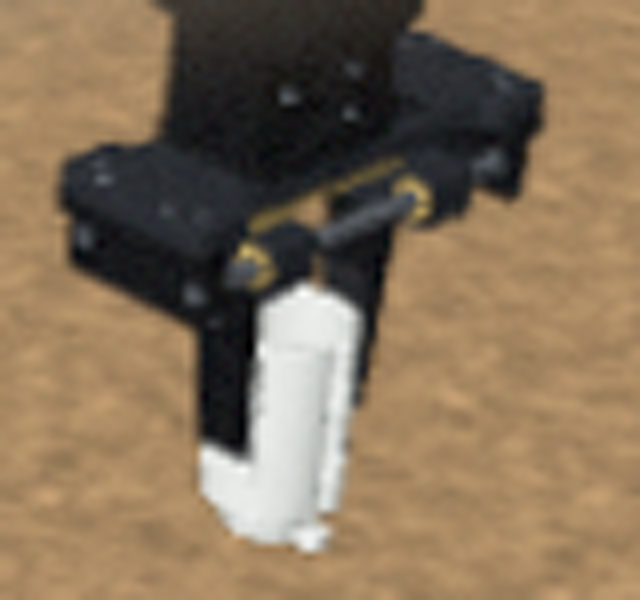

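Opening 0.582 × 95 = 55 mm, so the grip is on the flat pads. Underside = TCP − 232.7. Lift.

Emit:
{"op": "jog_arm", "data": {"deltas": [-10,0,0,0,0,0,0,-30,0,0,0,0,0,0,-40,0,0,0,0,0,0,-40,0,0,0,0,0,0,-40,0,0,0,0,0,0,-30,0,0,0,0,0,0,0,0,0,0,0,0,0]}}

```text
t: 5.4
eef_pos: [508.2, -213.1, 431.3]
tcp_rot: [3.019, 1.569, -0.629]
ft_force: [-0.2, -0.9, -2.5]
opening: 0.584
```

```bash
python3 snap.py d; python3 - <<'E'
from h import *
from cell import env
s=env.state();show(s)
p,R=pose(s)
# tilt axis: horizontal, perpendicular to arm plane (heading j1)
for a in (0.785,-0.785):
    ax=np.array([-np.sin(s["joints"][0]),np.cos(s["joints"][0]),0])*a
    q=Ro.from_rotvec(ax)*R
    print(a,"tool rotvec",R.inv().apply(ax),"new tool x",q.as_matrix()[:,0], "grasp pt",p+q.apply([171,0,0]))
E
```

```text
t 5.5 p [ 508.1 -213.1  428.7] x [-0.002  0.001 -1.   ] yhead -119.03 F [-0.7  0.2 -1. ] M [ 0.06  0.   -0.01] op 0.583 j [-0.517  0.361  1.71  -0.     1.072  1.561]
0.785 tool rotvec [-1.83927571e-04 -7.84958125e-01 -8.10610442e-03] new tool x [-0.61606264  0.34996701 -0.70568401] grasp pt [ 402.7950527  -153.25523415  308.04126011]
-0.785 tool rotvec [1.83927571e-04 7.84958125e-01 8.10610442e-03] new tool x [ 0.61286914 -0.34869051 -0.70908839] grasp pt [ 612.94238693 -272.72566996  307.45911021]
```

View pics/d_side.png

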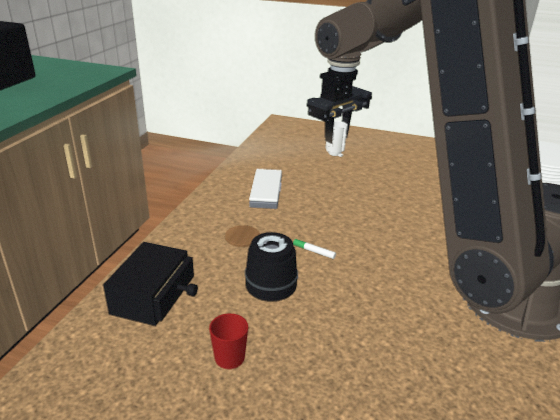

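Hopper lifted clear at side px (337,140). Tilt about tool y, inward, which keeps j5 in the middle of its range.

Emit:
{"op": "jog_arm", "data": {"deltas": [0,0,0,0,-0.1,0,0,0,0,0,0,-0.15,0,0,0,0,0,0,-0.15,0,0,0,0,0,0,-0.15,0,0,0,0,0,0,-0.12,0,0,0,0,0,0,-0.08,0,0,0,0,0,0,0,0,0]}}

```text
t: 6.38
eef_pos: [507.9, -213.1, 416.9]
tcp_rot: [0.0, 0.777, 2.635]
ft_force: [-0.2, -0.2, -1.3]
opening: 0.58
```

```bash
python3 snap.py e; python3 - <<'E'
from h import *
from cell import env
s=env.state();show(s)
p,R=pose(s); print("tilt",np.arccos(-R.as_matrix()[2,0]))
E
```

```text
t 6.47 p [ 507.8 -213.   417.6] x [-0.622  0.345 -0.703] yhead -119.04 F [-0.9 -0.  -0.5] M [-0.24 -0.54  0.03] op 0.583 j [-0.516  0.479  1.615 -0.007  1.839  1.562]
tilt 0.7912310111052189
```

View pics/e_side.png

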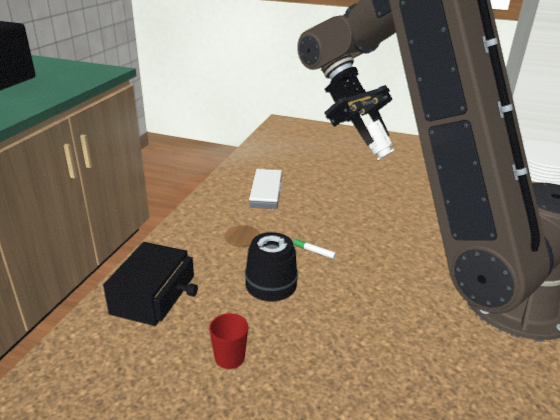

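Hopper tilted about 45° at px (380,140), firmly in the jaws. Hold for a second, then level.

Emit:
{"op": "jog_arm", "data": {"deltas": [0,0,0,0,0,0,0,0,0,0,0,0,0,0,0,0,0,0,0,0,0,0,0,0,0,0,0,0,0,0,0,0,0,0,0,0,0,0,0,0,0,0,0,0,0,0,0,0,0,0,0,0,0,0,0,0]}}

```text
t: 7.48
eef_pos: [507.5, -212.9, 417.8]
tcp_rot: [0.0, 0.783, 2.635]
ft_force: [-0.4, -0.1, -1.3]
opening: 0.581
```

Emit:
{"op": "jog_arm", "data": {"deltas": [0,0,0,0,0.1,0,0,0,0,0,0,0.15,0,0,0,0,0,0,0.15,0,0,0,0,0,0,0.15,0,0,0,0,0,0,0.15,0,0,0,0,0,0,0.08,0,0,0,0,0,0,0,0,0]}}

```text
t: 8.35
eef_pos: [507.3, -212.8, 417.4]
tcp_rot: [3.13, 1.557, -0.518]
ft_force: [0.5, 0.2, -1.8]
opening: 0.583
```

```bash
python3 - <<'E'
from h import *
from cell import env
s=env.state();show(s)
p,R=pose(s); print("tilt",np.arccos(-R.as_matrix()[2,0]))
print(delta(s,p,tgt(-53.6)))
E
```

```text
t 8.35 p [ 507.3 -212.8  417.4] x [ 0.012 -0.007 -1.   ] yhead -119.04 F [ 0.5  0.2 -1.8] M [ 0.12  0.09 -0.03] op 0.583 j [-0.517  0.37   1.73  -0.     1.028  1.56 ]
tilt 0.013582311699078125
(array([0., 0., 0.]), array([-1.14208062, -0.01198335, -0.00789366]))
```

Emit:
{"op": "jog_arm", "data": {"deltas": [0,0,0,0,-0.012,0,0,0,0,0,0,0,0,0,0,0,0,-0.14,0,0,0,0,0,0,-0.15,0,0,0,0,0,0,-0.15,0,0,0,0,0,0,-0.15,0,0,0,0,0,0,-0.15,0,0,0,0,0,0,-0.15,0,0,0,0,0,0,-0.15,0,0,0,0,0,0,-0.1,0,0,0]}}

```text
t: 9.6
eef_pos: [508.1, -213.3, 415.9]
tcp_rot: [-1.17, 1.557, 2.641]
ft_force: [0.4, 0.7, -1.1]
opening: 0.581
```

```bash
python3 - <<'E'
from h import *
from cell import env
s=env.state();show(s)
print(delta(s,[560.8,148.7,420],tgt(-53.6)))
E
```

```text
t 9.6 p [ 508.1 -213.3  415.9] x [-0.012  0.007 -1.   ] yhead -51.6 F [ 0.4  0.7 -1.1] M [-0.01 -0.02  0.04] op 0.581 j [-0.517  0.376  1.725 -0.     1.055  0.383]
(array([  -2.35084729, -250.99200237, -266.17797712]), array([0.03488118, 0.00556381, 0.01253314]))
```

Emit:
{"op": "jog_arm", "data": {"deltas": [-1,-30,-32,0.005,0.005,0.012,0,0,-30,-32,0,0,0,0,0,-30,-32,0,0,0,0,0,-30,-32,0,0,0,0,0,-30,-32,0,0,0,0,0,-30,-32,0,0,0,0,0,-30,-32,0,0,0,0,0,-30,-32,0,0,0,0,0,0,0,0,0,0,0]}}

```text
t: 10.72
eef_pos: [563.6, 143.7, 415.8]
tcp_rot: [-0.775, 1.561, 3.031]
ft_force: [-1.7, -0.4, -1.6]
opening: 0.581
```

```bash
python3 snap.py f; python3 - <<'E'
from h import *
from cell import env
s=env.state();show(s)
print(delta(s,[560.8,148.7,400],tgt(-53.6)))
E
```

```text
t 10.82 p [563.5 141.5 415.9] x [-0.01   0.001 -1.   ] yhead -52.05 F [ 0.5 -0.6 -1.8] M [-0.06 -0.04 -0.01] op 0.579 j [0.132 0.418 1.654 0.002 1.079 1.039]
(array([15.92230111, -7.25554553, -2.44487841]), array([0.02706239, 0.00761304, 0.00658329]))
```

View pics/f_side.png

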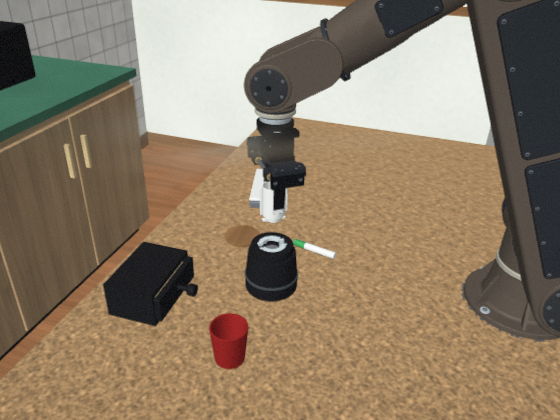

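View pics/f_top.png

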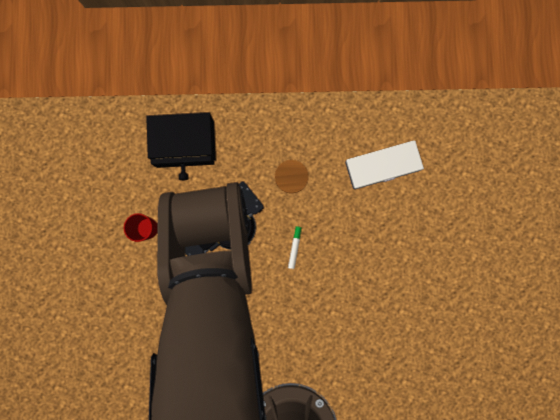

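Side: hopper hangs at (273,205) above the grinder opening at (271,243). The top view is hidden by the wrist. Correct the pose and descend partway.

Emit:
{"op": "jog_arm", "data": {"deltas": [20,-7,-2,0.027,0.008,0.007,0,20,0,0,0,0,0,0,0,0,0,0,0,0,0]}}

```text
t: 11.2
eef_pos: [560.6, 145.1, 375.4]
tcp_rot: [0.925, 1.57, -1.586]
ft_force: [-0.3, -0.4, -2.3]
opening: 0.581
```

```bash
python3 snap.py g; python3 - <<'E'
from h import *
from cell import env
s=env.state();show(s)
print(delta(s,[560.8,148.7,375],tgt(-53.6)))
S=load("side")
b=np.array([245,185]);im=cv2.resize(S["image"][b[1]:b[1]+75,b[0]:b[0]+60,::-1],(640,800),interpolation=cv2.INTER_CUBIC)
cv2.imwrite("pics/g.png",cv2.resize(im,(480,600)))
E
```

```text
t 11.3 p [560.9 145.3 376.9] x [ 0.003 -0.    -1.   ] yhead -53.84 F [-0.1  0.3 -1.2] M [-0.03 -0.01  0.02] op 0.582 j [ 1.400e-01  4.560e-01  1.707e+00 -1.000e-03  9.760e-01  1.080e+00]
(array([ 1.85789672, -2.7775059 , -1.90310739]), array([-0.00414998, -0.00210119, -0.00195925]))
```

View pics/g.png

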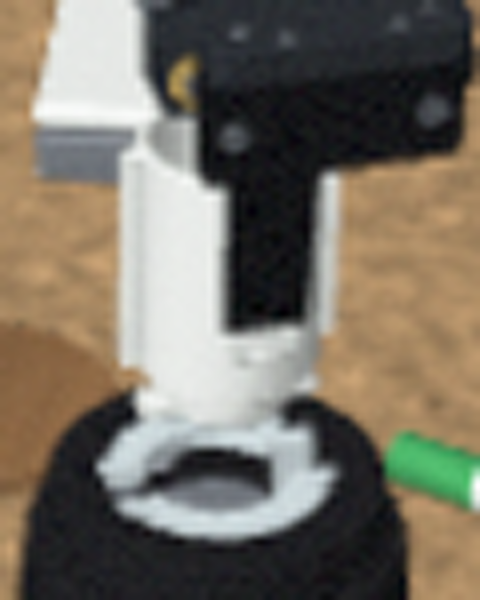

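Ribs and lugs are visible: lugs at left (150,400) and right (310,385), notches at left (125,480) and right (310,430). I'll overlay the predicted outlines to measure the relative offset in this one camera.

```bash
cat > ov.py <<'E'
from h import *
from cell import env
import sys
def draw(tag,off,C,coff=(0,0),nd=36.4,b=(245,185),hu=232.7,K=8):
    s=env.state();p,R=pose(s);S=load("side");b=np.array(b)
    im=cv2.resize(S["image"][b[1]:b[1]+75,b[0]:b[0]+60,::-1],(60*K,75*K),interpolation=cv2.INTER_CUBIC)
    raw=im.copy()
    M=R.as_matrix()
    # hopper frame: z up=-tool x ; y = tool y ; x = y x z
    hz=-M[:,0];hy=M[:,1];hx=np.cross(hy,hz)
    O=p+M[:,0]*hu+hx*off[0]+hy*off[1]
    H=lambda x,y,z:O+hx*x+hy*y+hz*z
    def pl(P,col): cv2.polylines(im,[np.int32([(proj(S,q)-b+.5)*K-.5 for q in P])],False,col,1,cv2.LINE_AA)
    ts=np.linspace(0,2*np.pi,80)
    for r,z,c in ((26,85,(0,0,255)),(26,15,(0,0,255)),(18,2,(255,0,0))): pl([H(r*np.cos(t),r*np.sin(t),z) for t in ts],c)
    for sg in (1,-1):
        for w in (-3,3): pl([H(sg*31,w,85),H(sg*31,w,18)],(0,200,0))
        pl([H(sg*18,-5,0),H(sg*26,-5,0),H(sg*26,5,0),H(sg*18,5,0)],(255,0,255))
        pl([H(sg*26,-5,0),H(sg*26,-5,6),H(sg*26,5,6),H(sg*26,5,0)],(255,0,255))
    a=np.radians(nd)
    for r in (20.5,32.2): pl([[C[0]+r*np.cos(t),C[1]+r*np.sin(t),120] for t in ts],(0,165,255))
    u=np.array([np.cos(a),np.sin(a)]);v=np.array([-u[1],u[0]])
    for sg in (1,-1):
        for w in (-7.5,7.5): pl([[*(np.array(C[:2])+sg*u*20+v*w),120],[*(np.array(C[:2])+sg*u*31+v*w),120]],(0,255,255))
    cv2.imwrite(f"pics/{tag}.png",cv2.resize(np.hstack([raw,im]),None,fx=800/(120*K),fy=800/(120*K)) if K*120>800 else np.hstack([raw,im]))
    print("hopper origin",O,"hx head",np.degrees(np.arctan2(hx[1],hx[0])))
E
python3 - <<'E'
import ov
ov.draw("g2",(0,0),(560.8,148.7),K=8)
E
```

```text
hopper origin [561.56109505 145.25703939 144.16027257] hx head -143.83765872525558
```

View pics/g2.png

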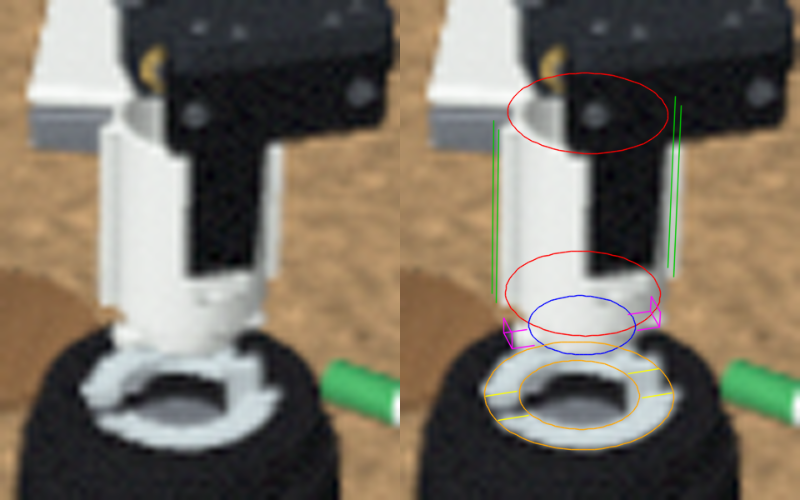

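```bash
python3 - <<'E'
from h import *
from cell import env
S=load("side");s=env.state();p,R=pose(s);M=R.as_matrix();hz=-M[:,0];hy=M[:,1];hx=np.cross(hy,hz);O=p+M[:,0]*232.7
H=lambda x,y,z:O+hx*x+hy*y+hz*z
sh=np.array([0.85,0])
b=np.array([256,222]);w,h=36,36;K=16
im=cv2.resize(S["image"][b[1]:b[1]+h,b[0]:b[0]+w,::-1],None,fx=K,fy=K,interpolation=cv2.INTER_CUBIC)
raw=im.copy()
def pl(P,col,sh=0): cv2.polylines(im,[np.int32([(proj(S,q)+sh-b+.5)*K-.5 for q in P])],False,col,1,cv2.LINE_AA)
ts=np.linspace(0,2*np.pi,80)
for r,z,c in ((26,15,(0,0,255)),(18,0,(255,0,0)),(18,15,(255,0,0))): pl([H(r*np.cos(t),r*np.sin(t),z) for t in ts],c,sh)
for sg in (1,-1):
    for z in (0,6): pl([H(sg*18,-5,z),H(sg*26,-5,z),H(sg*26,5,z),H(sg*18,5,z)],(255,0,255),sh)
    for wv in (-3,3): pl([H(sg*31,wv,85),H(sg*31,wv,18)],(0,200,0),sh)
C=(560.8,148.7)
for r in (20.5,32.2): pl([[C[0]+r*np.cos(t),C[1]+r*np.sin(t),120] for t in ts],(0,165,255),np.array([.2,0]))
cv2.imwrite("pics/g3.png",cv2.resize(np.hstack([raw,im]),(800,400)))
# rib edge subpixel per row
g=S["image"].astype(float)
hsv=cv2.cvtColor(S["image"],cv2.COLOR_RGB2HSV)
sat=hsv[...,1].astype(float)
for r in range(208,228,3):
    row=sat[r]
    L=[x for x in range(252,268) if row[x]>80 and row[x+1]<=80]
    Rr=[x for x in range(278,295) if row[x]<=80 and row[x+1]>80]
    f=lambda x:x+(row[x]-80)/(row[x]-row[x+1])
    print(r,[round(f(x),2) for x in L],[round(f(x),2) for x in Rr])
for sg in (1,-1):
    for z in (85,18):print(sg,z,[proj(S,H(sg*31,w,z)).round(2) for w in (-3,3)])
E
```

```text
208 [np.float64(258.83)] [np.float64(287.53)]
211 [np.float64(259.06)] [np.float64(278.67), np.float64(282.96), np.float64(287.49)]
214 [np.float64(259.01)] [np.float64(278.88), np.float64(287.38)]
217 [np.float64(259.11)] [np.float64(279.87), np.float64(287.27)]
220 [np.float64(258.65)] [np.float64(279.81), np.float64(287.24)]
223 [np.float64(258.59)] [np.float64(279.31), np.float64(281.75), np.float64(286.95)]
226 [np.float64(258.6)] [np.float64(286.46)]
1 85 [array([286.76, 200.34]), array([285.91, 199.01])]
1 18 [array([285.61, 226.14]), array([284.78, 224.74])]
-1 85 [array([259.36, 203.95]), array([258.61, 202.59])]
-1 18 [array([259.05, 230.02]), array([258.33, 228.58])]
```

View pics/g3.png

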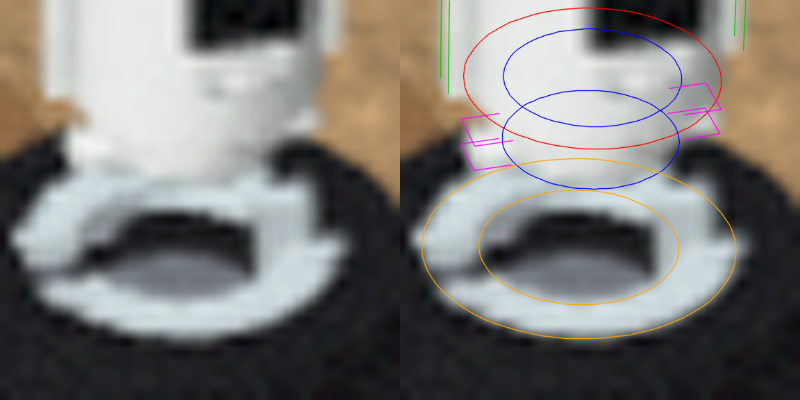

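Measured in the side view, the hopper sits about 0.85 px right of prediction (about 1.9 mm) and the collar about 0.15 px. So the TCP target is about (562.5,148.1) to be relatively centred.

```bash
python3 - <<'E'
from h import *
from cell import env
s=env.state();show(s)
print(delta(s,[562.5,148.1,356],tgt(-53.6)))
E
```

```text
t 11.3 p [560.9 145.3 376.9] x [ 0.003 -0.    -1.   ] yhead -53.84 F [-0.1  0.3 -1.2] M [-0.03 -0.01  0.02] op 0.582 j [ 1.400e-01  4.560e-01  1.707e+00 -1.000e-03  9.760e-01  1.080e+00]
(array([20.86287035, -1.32711903, -2.88155257]), array([-0.00414998, -0.00210119, -0.00195925]))
```

Emit:
{"op": "jog_arm", "data": {"deltas": [10,-1.3,-2.9,-0.004,-0.002,-0.002,0,10,0,0,0,0,0,0,0,0,0,0,0,0,0,0,0,0,0,0,0,0]}}

```text
t: 11.8
eef_pos: [562.9, 147.7, 356.9]
tcp_rot: [2.709, 1.569, 0.202]
ft_force: [-0.5, 0.5, -1.5]
opening: 0.582
```

```bash
python3 snap.py h; python3 - <<'E'
from h import *
from cell import env
import ov
s=env.state();show(s)
print(delta(s,[562.5,148.1,356],tgt(-53.6)))
ov.draw("h2",(0,0),(560.8,148.7))
E
```

```text
t 11.9 p [562.8 147.6 357. ] x [ 0.002  0.    -1.   ] yhead -53.63 F [ 0.4  0.4 -1.7] M [-0.02 -0.06  0.04] op 0.584 j [0.143 0.482 1.722 0.    0.936 1.079]
(array([ 1.01083337, -0.55209167, -0.01013017]), array([-0.0006017 , -0.00167048, -0.00076209]))
hopper origin [563.23552187 147.73685008 124.31162746] hx head -143.63443868709442
```

View pics/h2.png

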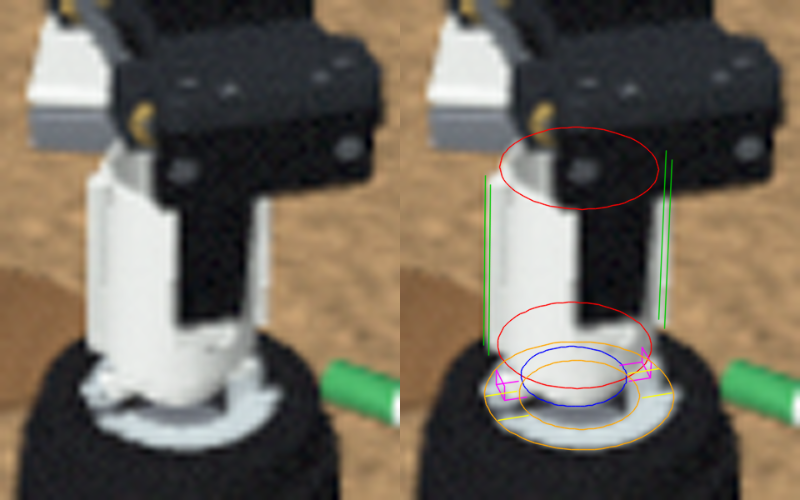

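Ribs span 87–270 (centre 178.5) against collar centre 180.5, so within about 0.7 mm. Lower gently.

Emit:
{"op": "jog_arm", "data": {"deltas": [2,-0.4,0.6,-0.001,-0.002,-0.001,0,3,0,0,0,0,0,0,2,0,0,0,0,0,0]}}

```text
t: 12.28
eef_pos: [562.0, 147.7, 350.0]
tcp_rot: [2.721, 1.571, 0.216]
ft_force: [0.9, -0.9, -0.4]
opening: 0.582
```

```bash
python3 - <<'E'
from h import *
from cell import env
s=env.state();show(s); print("underside",s["eef_pos"][2]-232.7)
print(delta(s,[562.5,148.1,341],tgt(-53.6)))
E
```

```text
t 12.28 p [562.  147.7 350. ] x [ 0.  0. -1.] yhead -53.56 F [ 0.9 -0.9 -0.4] M [ 0.01 -0.   -0.02] op 0.582 j [0.143 0.49  1.73  0.    0.921 1.078]
underside 117.33444285856285
(array([ 9.03460747, -0.03026903, -0.64046812]), array([ 0.00066466, -0.00026201, -0.00011695]))
```

Emit:
{"op": "jog_arm", "data": {"deltas": [3,0,0,0,0,0,0,3,0,0,0,0,0,0]}}

```text
t: 12.52
eef_pos: [562.0, 147.7, 343.6]
tcp_rot: [2.756, 1.571, 0.25]
ft_force: [-0.6, 0.6, -2.0]
opening: 0.581
```

```bash
python3 - <<'E'
from h import *
from cell import env
s=env.state();show(s); print("underside",s["eef_pos"][2]-232.7)
E
```

```text
t 12.53 p [562.  147.7 343.6] x [ 0.  0. -1.] yhead -53.56 F [-0.6  0.6 -2. ] M [-0.08  0.01 -0.  ] op 0.581 j [0.143 0.497 1.737 0.    0.907 1.078]
underside 110.89764793306358
```

Underside at about 111 with no contact force: the lugs are going through the notches. Continue to the seat (105).

Emit:
{"op": "jog_arm", "data": {"deltas": [2.5,0,0,0,0,0,0,2,0,0,0,0,0,0,1.5,0,0,0,0,0,0]}}

```text
t: 12.9
eef_pos: [562.1, 147.9, 337.5]
tcp_rot: [-3.052, 1.57, 0.725]
ft_force: [-3.1, 4.2, 8.5]
opening: 0.581
```

```bash
python3 snap.py i; python3 - <<'E'
from h import *
from cell import env
import ov
s=env.state();show(s); print("underside",s["eef_pos"][2]-232.7)
ov.draw("i2",(0,0),(560.8,148.7))
E
```

```text
t 13.0 p [562.1 147.9 337.5] x [ 0.001  0.001 -1.   ] yhead -53.57 F [-0.4  1.7  2.2] M [0.4  0.08 0.01] op 0.579 j [1.440e-01 5.050e-01 1.742e+00 1.000e-03 8.930e-01 1.078e+00]
underside 104.77698931255395
hopper origin [562.23621561 148.01633726 104.77709411] hx head -143.56545947151253
```

View pics/i2.png

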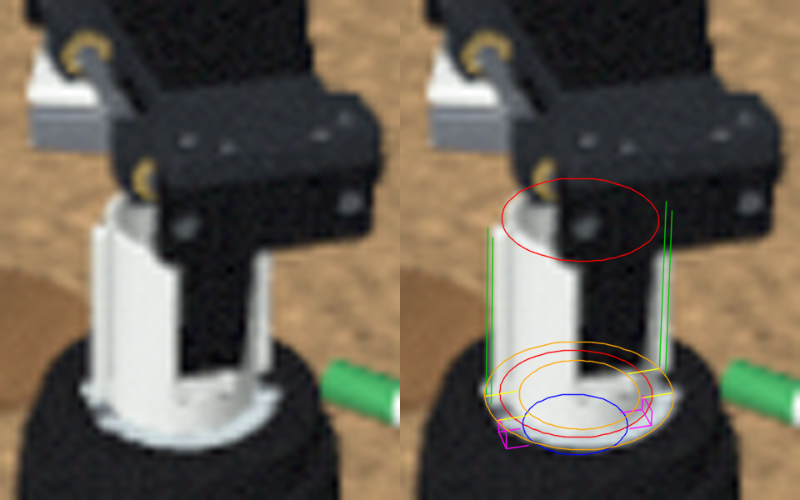

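Seated: the cup rests on the lip, kinematic underside is 104.8 mm, and light upward contact was felt. Dwell briefly, then start turning clockwise (+ about tool x).

Emit:
{"op": "jog_arm", "data": {"deltas": [0,0,0,0,0,0,0,0,0,0,0,0,0,0,0,0,0,0.1,0,0,0,0,0,0,0.1,0,0,0]}}

```text
t: 13.5
eef_pos: [562.2, 147.9, 337.5]
tcp_rot: [3.039, 1.569, 0.328]
ft_force: [-0.1, 2.1, -0.2]
opening: 0.578
```

```bash
python3 - <<'E'
from h import *
from cell import env
s=env.state();show(s); print("underside",s["eef_pos"][2]-232.7)
print(delta(s,[562.1,147.9,337.5],tgt(-98.6)))
E
```

```text
t 13.5 p [562.2 147.9 337.5] x [ 0.001  0.    -1.   ] yhead -65.31 F [-0.1  2.1 -0.2] M [0.21 0.03 0.03] op 0.578 j [0.144 0.505 1.742 0.    0.893 1.283]
underside 104.79772188827098
(array([-0.00235272, -0.03283053,  0.04815924]), array([ 5.80976350e-01, -1.44963042e-03,  2.75113265e-04]))
```

Emit:
{"op": "jog_arm", "data": {"deltas": [0,0,0,0.1,0,0,0,0,0,0,0.1,0,0,0,0,0,0,0.1,0,0,0,0,0,0,0.1,0,0,0]}}

```text
t: 14.0
eef_pos: [562.1, 148.2, 337.5]
tcp_rot: [-2.343, 1.569, 0.816]
ft_force: [-0.8, 0.4, -0.4]
opening: 0.578
```

```bash
python3 - <<'E'
from h import *
from cell import env
s=env.state();show(s); print("underside",s["eef_pos"][2]-232.7)
print(delta(s,[562.1,147.9,337.5],tgt(-98.6)))
E
```

```text
t 14.0 p [562.1 148.2 337.5] x [ 0.001  0.001 -1.   ] yhead -89.01 F [-0.8  0.4 -0.4] M [0.22 0.08 0.08] op 0.578 j [1.440e-01 5.050e-01 1.742e+00 1.000e-03 8.930e-01 1.697e+00]
underside 104.83104606543151
(array([0.03071662, 0.26915618, 0.00440929]), array([ 0.16743664, -0.0010696 ,  0.00130033]))
```

Emit:
{"op": "jog_arm", "data": {"deltas": [0,0,0,0.1,0,0,0,0,0,0,0.07,0,0,0,0,0,0,0,0,0,0,0,0,0,0,0,0,0]}}

```text
t: 14.5
eef_pos: [562.0, 148.2, 337.5]
tcp_rot: [-1.987, 1.57, 0.998]
ft_force: [-0.8, 1.1, 0.9]
opening: 0.574
```

```bash
python3 snap.py k; python3 - <<'E'
from h import *
from cell import env
import ov
s=env.state();show(s); print("underside",s["eef_pos"][2]-232.7, "turn",-53.6-np.degrees(np.arctan2(pose(s)[1].as_matrix()[1,1],pose(s)[1].as_matrix()[0,1])))
ov.draw("k2",(0,0),(560.8,148.7))
E
```

```text
t 14.6 p [562.  148.2 337.5] x [ 0.001  0.001 -1.   ] yhead -99.0 F [-0.3 -0.6  0.5] M [0.18 0.15 0.05] op 0.581 j [1.440e-01 5.050e-01 1.742e+00 1.000e-03 8.930e-01 1.871e+00]
underside 104.82407981992338 turn 45.39857183482554
hopper origin [562.22289109 148.46070853 104.82429864] hx head 171.00138549810274
```

View pics/k2.png

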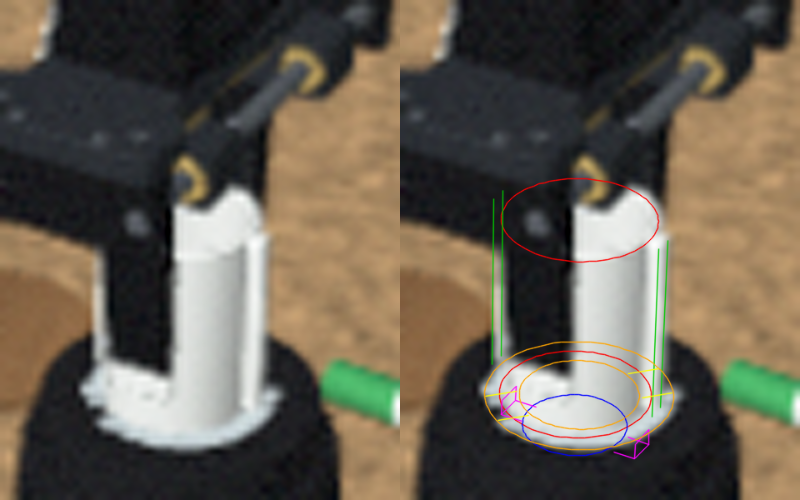

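View pics/k_top.png

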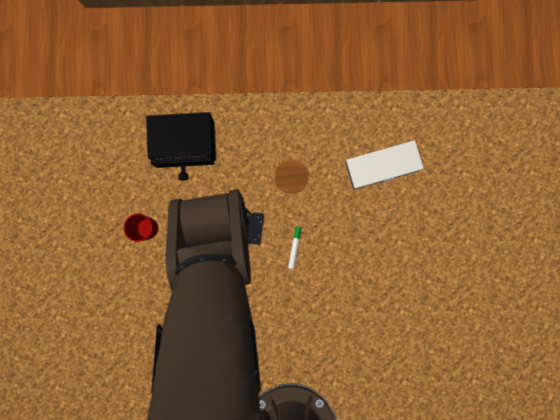

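Side: the hopper is seated on the lip and still held by the fingers. Its rib is at (258,320), where a 45° turn predicts it, and kinematics says 45.4°. Top: marker, coaster, case, cup and organiser are where they were. Hand in.

```bash
python3 - <<'E'
from h import *
from cell import env
env.job_done(); show(env.state())
E
```

```text
the job is handed in; nothing more can be done
the job is handed in; nothing more can be done
```

The hopper is seated in the collar, turned about 45° clockwise and still gripped there. I handed the job in at about 14.6 s of the 51 s allowed; no verdict was reported.

**What I did:**
- Gripped the hopper on its flat pads and lifted it clear.
- Tipped it to 0.79 rad (45°) and held it there for over a second, then levelled it in the air to within 0.014 rad.
- Lowered it with both lugs through the notches, with no contact force until it reached the lip.
- Turned it clockwise and kept hold of it against the spring.

**Last checks:**
- **Seat and turn:** the arm's measured pose gives a turn of 45.4°, underside at about 104.8 mm (seat 105 mm), and the tool upright within 0.002 rad.
- **Grip and forces:** jaw opening was 0.58, which matches the 55 mm pads. Forces were under 2 N, and the moment about the vertical was 0.05–0.08 N m in the spring's return direction.
- **Pictures:** the side view shows the hopper down on the lip with its rib where a 45° turn should put it. In the top view the bystanders look unmoved.

**Disagreements and gaps:**
- The two cameras differed by about 2 mm on where the collar is, and the side camera was about 2 mm off the arm's own position. I lined the hopper up with the collar within the side view alone.
- The arm hid the hopper from the top camera during the fit and turn.
- The switch angle can't be read, so it is only inferred from the turn, at roughly 0.69 rad.
- The final state reading after hand-in was refused, so these values are from just before it.

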